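# Expose one tube at the photoreactor, then hold the carousel's index plunger out

## Robot

A 7-joint arm with a two-finger parallel gripper is mounted at the origin on the work surface. World frame = base frame: x ahead of the robot, y to its left, z up, the work surface at z = 0. Lengths are in mm, angles in rad, forces in N, time in s.
With the tool pointing down it reaches from about 425 to 1025 mm from the base axis. Payload 9.4 kg.
Tool frame: the origin (TCP) lies at the very end of the fingers, on their centre line; the grasp point (between the pads) lies manip.hold_point_z behind it (manip.hold_point_z is the distance from the TCP to the grasp point, in mm); z points along the fingers, y is the line along which they close (so a half turn about z gives the same grasp; the last joint's range is limited). The gripper opens to 93 mm and grips with 3 to 60 N. Pads are 15 mm wide; open, the fingers measure 128 mm over their backs; the gripper's body (75 mm by 188 mm) begins 65 mm behind the grasp point.
Start: joints at [1.242, 0.599, -0.003, 1.599, 0.002, 0.943, -0.08], TCP at [180.62, -702.14, 180.618] pointing down, gripper open.
Joint ranges: [-2.57, 2.57], [-0.35, 1.97], [-1.29, 1.29], [0.11, 2.56], [-1.05, 4.19], [0.11, 1.86], [-2.63, 2.63]. Speed limits (rad/s): [2.22, 2.22, 3.01, 3.01, 3.14, 3.14, 3.14].

## Interface

Orientations are given as a 3x3 rotation matrix whose columns are the frame's x, y, z axes.
In Python, from rig import manip, get_image, camera_params, job_done, spot_in, outline_of gives the robot as it stands.
- The arm moves only by the shell command python3 -m inch 'ROWS' [FORCE]. ROWS is JSON, a list of rows, each an object with "twist": the turn, a rotation vector about the tool's x, y, z in units of 6 degrees (1.0 is 6 degrees), a list of three; "linear": the shift along the tool's x, y, z in units of 30 mm (1.0 is 30 mm), a list of three; "claw": the finger opening in mm, from 0 to 93. In form: [{"twist": [wx, wy, wz], "linear": [tx, ty, tz], "claw": claw}, ...]. A call has 1 to 5 rows; each row is the pose to reach, as a shift and turn from the pose commanded when the call began, along the tool's axes at that moment; what a row does not reach only later rows make up. A row lasts 1/12 s, in which the tool goes at most 41.7 mm and 7.16 degrees, less where a joint would pass 70% of its speed; a pose out of reach is approached as far as the arm can. A call with a gripper value outside its range is refused whole. The fingers move at their own pace and stop on an object; FORCE is the grip in N (left out, the last holds). Time passes only in rows, so rows that repeat a pose let the fingers close. It gives the time, the measured TCP pose, the force, the opening and the grip force at its end, in the units of the state.
- manip.read_state(): the state, without advancing time (a new reading comes with each control period).
- get_image(name): name is "scene" or "side" or "wrist"; returns (picture, depth): 480x640x3 uint8, blue, green, red; 480x640 float32, mm along the optical axis (not along the pixel's ray), 0 where there is no reading.
- camera_params(name): a dict with "camera_matrix" (3x3 intrinsics, pixels), "rvec" (rotation vector, rad) and "tvec" (3), from world to camera coordinates, as OpenCV has them. Camera axes: x right, y down, z forward; pixel columns grow to the right and rows downward; lengths in mm; the calibration is good to about 2 mm. A picture is of the moment at which its call begins: read the wrist's pose just before it. camera_params takes no time and is no camera call; for the wrist camera it gives the pose at the moment of the call.
- job_done(): hands the job in; it is judged then, once.
Trained networks look in the newest picture that a camera, given by its name, has taken for a name from the list of things; names that differ only in an ending like _2 or _b are one class to them, and where a whole thing is asked for, a point or a joint stands for the part that bears it (a point fixed in the world has none). Each returns a list of dicts, best first, with "conf" (0 to 1); they miss things now and then, are a little off and sometimes report something else, mostly with a low value. They report only what shows in the picture. A call takes as long as a camera call.
- spot_in(name, camera): "centre" ([column, row] in pixels, amid what is visible of it).
- outline_of(name, camera): "region" (480x640 bool, what is visible of it) and "centre" ([column, row] in pixels, amid what is visible of it).
The state is a dict: "time_s": time; "joint_positions": joint angles; "qvel": joint speeds; "joint_efforts": joint torques, N m; "tool_pos": TCP position; "tcp_rot": TCP orientation; "wrist_force": force on the tool from outside, world axes, zero at the start; "torque": the same for the moment, N m; "grip_width": finger opening in mm; "finger_force": force on a finger pad.
Only numpy, scipy, OpenCV 4.12 (cv2) and the standard library are available. Lean on these libraries where they do the work, as an engineer would, in place of code of your own. Each camera call takes 0.05 s, during which the arm holds its last target. There are 200 camera calls.

## Task

Give the tube in front of the lamp a short exposure: pull the lamp's red shutter knob all the way out, leave the shutter open for about three seconds, then push it fully home again. With the shutter shut, pull up the black index plunger at the carousel's rim as far as it goes and keep holding it there, so that I can turn the carousel to the next tube: finish while you are still holding it. Do not turn the carousel yourself, never pull the plunger while the shutter is open, and leave the glassware, bottles and other things on the bench where they are.

Things in the scene. Friction and masses are not known exactly. Their poses are not given: they have to be found in the camera images.
- base: aluminium base plate of the bench photoreactor, fixed to the bench, 290 mm (x) by 480 mm (y), top 20 mm above the work surface. Origin: on the work surface under the plate's centre; x points across the plate away from the robot's side, y along it from the carousel to the lamp, z up. The lamp stands on its +y half, the carousel (axis at x 0, y -115 mm) on its -y half.
- lamp: lamp unit, fixed on the plate's rail, axes parallel to the plate's: white housing 100 mm (x) by 115 mm (y), black fins at its far end, dark shutter guide on the face towards the carousel. Origin: 30 mm above the work surface, under the middle of the guide; the whole reaches from y -9 to 160 mm and up to 92 mm above the origin, the housing's front is at x -50 mm.
- shutter (a joint): the shutter slide, in m: 0 = pushed fully home (shut), 0.040 = pulled fully out (open), in the direction of the lamp's -x axis (level, towards the robot's side). A ball catch clicks in at both ends: about 4 N pulls it out of the catch and about 1 N moves it in between; over the last few mm the catch draws it to the end.
- shutter_knob (a point): centre of the red shutter knob, which moves with the slide: round, 22 mm in diameter, 18 mm long, its axis along the slide (the lamp's x axis), on an 8 mm rod, 80 mm above the work surface. At home the centre is 48 mm in front of the housing's front face, with open space round it; grip it from above, fingers on its two sides (along the lamp's y axis).
- index_pin (a joint): travel of the index plunger, in m: 0 = pin down in its hole in the carousel's rim (9 mm deep), 0.014 = pulled fully up against its stop, the tip 5 mm clear above the disc. A spring drives it back: about 9 N at the start, 14 N fully up; it drops back as soon as it is let go.
- index_knob: black round knob of the index plunger, 26 mm in diameter and tall, over the carousel's rim on the robot's side, axis upright; it rises straight up with the plunger. Origin: centre of its underside, 92 mm above the work surface while the pin is down. A bracket arm (26 mm wide along the base's y) lies 20 mm below it; grip with the fingers on its two sides along the base's y axis.
- carousel (a joint): angle of the carousel about its upright axis, rad; 0 as found, the index pin in one of six holes. Disc 230 mm in diameter, top 47 mm above the work surface; six blue-capped tubes on a 58 mm radius (tops at 133 mm) and a black hand knob on its axis (top at 152 mm). Locked while the pin is in its hole; with the pin up it turns easily.
- flask_small: small clear conical (Erlenmeyer) flask, 62 mm across, 105 mm tall; loose, to be left alone. Origin: centre of its underside.
- flask_large: larger clear conical flask, 82 mm across, 140 mm tall; loose, to be left alone. Origin: centre of its underside.
- volumetric: clear volumetric flask with a long neck and stopper, bulb 82 mm across, 200 mm tall; loose, to be left alone. Origin: centre of its underside.
- dropper: amber dropper bottle with a white teat, 34 mm across, 75 mm tall, standing on the base plate in front of the lamp; loose, to be left alone. Origin: centre of its underside.
- tube_rack: purple rack with clear test tubes, 75 x 200 mm, 110 mm tall; loose, to be left alone. Origin: centre of its underside.
- reagent: amber reagent bottle with a blue cap, 72 mm across, 165 mm tall; loose, to be left alone. Origin: centre of its underside.
- spatula: steel laboratory spatula lying on the bench, 170 mm long; loose, to be left alone. Origin: centre of its underside, x along its length.

How it is judged:
By the outcome, as a careful person would: the job done as asked, in the order asked, and still so for the second after the job is handed in, while the arm keeps its last pose, push and grip.
It also fails if it takes over 56 s, if anything falls off the work surface, if the arm or the gripper's body presses on something with over 40 N, if the wrist force passes 120 N, or if a joint passes its speed limit or range.

## Working session

There is one attempt and no reset: what is moved stays moved. The work goes in short steps, Python scripts to look and compute and a shell command to move; the robot and the scene stay as the last step left them, time stands still between calls to the robot, and variables do not carry over. Pictures are saved under pics/ and viewed, at most 10 in all, crops included, and the job is handed in when it is done.

```bash
mkdir -p pics; ls
cat > h.py <<'E'
import numpy as np, cv2
from rig import manip, get_image, camera_params, spot_in, outline_of
def toworld(cam, uv, z, P=None):
    P=P or camera_params(cam); K=np.array(P["camera_matrix"]); R=cv2.Rodrigues(np.array(P["rvec"],float))[0]; t=np.array(P["tvec"],float).ravel()
    uv=np.atleast_2d(uv).astype(float); z=np.ravel(z)
    r=np.c_[uv,np.ones(len(uv))]@np.linalg.inv(K).T
    return (r*z[:,None]-t)@R
def cloud(cam,depth,mask):
    v,u=np.nonzero(mask&(depth>0)); return toworld(cam,np.c_[u,v],depth[v,u])
E
python3 - <<'E'
from h import *
print(manip.hold_point_z)
for c in("scene","side"):
    im,d=get_image(c); cv2.imwrite(f"pics/{c}0.png",im)
    for n in("shutter_knob","index_knob","carousel","lamp","dropper","base"):
        try: o=outline_of(n,c)
        except Exception as e: print(n,e); continue
        for x in o[:2]:
            p=cloud(c,d,x["region"])
            if len(p): print(c,n,round(x["conf"],2),np.round(x["centre"]),len(p),np.round(np.median(p,0)),np.round(np.percentile(p,2,axis=0)),np.round(np.percentile(p,98,axis=0)))
print(manip.read_state())
E
```

```text
pics
18.8
scene shutter_knob 0.68 [325. 279.] 166 [564. 145.  85.] [545.  90.  19.] [661. 153. 116.]
scene index_knob 0.63 [291. 225.] 159 [560. -10. 112.] [547. -26.  80.] [570.  -3. 119.]
scene carousel 0.81 [247. 259.] 6896 [677.  19.  49.] [563. -90.  36.] [766.  88. 149.]
scene carousel 0.58 [261. 312.] 21816 [704. 117.  21.] [ 517. -108.   16.] [797. 341. 132.]
scene lamp 0.85 [308. 330.] 6504 [659. 245. 118.] [564. 138.  46.] [702. 305. 124.]
scene dropper 0.68 [381. 347.] 432 [545. 306.  58.] [529. 288.  25.] [555. 317.  94.]
scene base 0.69 [259. 310.] 22070 [704. 116.  21.] [ 516. -110.   15.] [797. 341. 132.]
scene base 0.55 [325. 282.] 178 [564. 145.  87.] [549. 136.  75.] [666. 153. 118.]
side shutter_knob 0.72 [271. 275.] 204 [568. 145.  83.] [546. 108.  22.] [660. 153. 116.]
side index_knob 0.73 [317. 223.] 161 [554. -10. 112.] [544. -24.  81.] [566.  -2. 119.]
side carousel 0.83 [278. 228.] 5690 [642.  20.  50.] [555. -97.  40.] [758.  88. 148.]
side lamp 0.76 [217. 284.] 5781 [629. 239. 116.] [570. 138.  42.] [694. 307. 124.]
side lamp 0.45 [292. 375.] 280 [444. 278.
[... 440 characters left out ...]
'qvel': array([ 0.00053036,  0.00051172,  0.00062216,  0.00011112,  0.0008604 ,
        0.00213768, -0.00042535]), 'joint_efforts': array([ 1.04260773e-04, -7.64604807e+01,  1.49670102e+00, -2.52661103e+01,
       -5.22561930e-02,  1.06691683e-02, -1.96162446e-06]), 'tool_pos': array([ 180.63525417, -702.16119649,  180.6677396 ]), 'tcp_rot': array([[ 9.68455883e-01,  2.49185075e-01, -2.05245938e-05],
       [ 2.49185072e-01, -9.68455880e-01, -9.54714597e-05],
       [-4.36672264e-05,  8.73454745e-05, -9.99999995e-01]]), 'wrist_force': array([-1.16813552, -0.25367306, -0.47352792]), 'torque': array([ 0.0282333 , -0.00484978, -0.03235979]), 'finger_force': 0.0, 'grip_width': 92.64183102781635}
```

Run:
```python
from h import *
for c in("scene","side"):
    im,d=get_image(c)
    v,u=np.nonzero(d>0); p=toworld(c,np.c_[u,v],d[v,u])
    m=(p[:,2]>15)&(p[:,2]<26)&(p[:,0]>450)&(p[:,0]<850)&(p[:,1]>-180)&(p[:,1]<400)
    print(c,"plate",cv2.minAreaRect(p[m,:2].astype(np.float32)))
    m=(p[:,2]>110)&(p[:,2]<135)&(p[:,0]>540)&(p[:,0]<850)&(p[:,1]>120)&(p[:,1]<400)
    print(c,"lamptop",cv2.minAreaRect(p[m,:2].astype(np.float32)),m.sum())
    for n,b in(("knob",(520,600,120,180,70,93)),("idx",(520,600,-40,30,100,125)),("hand",(580,760,-70,110,144,156))):
        m=(p[:,0]>b[0])&(p[:,0]<b[1])&(p[:,1]>b[2])&(p[:,1]<b[3])&(p[:,2]>b[4])&(p[:,2]<b[5])
        q=p[m]; print(n,len(q),np.round(q.mean(0),1),np.round(np.percentile(q,3,axis=0)),np.round(np.percentile(q,97,axis=0)))
    ims=cv2.resize(im[150:430,120:480],(770,600)); cv2.imwrite(f"pics/{c}crop.png",ims)
```

```text
scene plate ((622.2875366210938, 110.63139343261719), (356.4413146972656, 576.2374877929688), 2.0331156253814697)
scene lamptop ((650.6830444335938, 263.0443115234375), (100.3100814819336, 258.40557861328125), 1.7079133987426758) 4454
knob 148 [563.3 144.9  84.3] [549. 135.  75.] [586. 152.  91.]
idx 134 [560.2 -11.1 112.4] [548. -24. 101.] [570.  -3. 119.]
hand 211 [661.2  -8.3 149.8] [645. -25. 145.] [677.   5. 153.]
side plate ((623.6185302734375, 83.77845764160156), (357.122314453125, 520.3612060546875), 2.0018117427825928)
side lamptop ((646.8279418945312, 264.62353515625), (103.02470397949219, 262.0940246582031), 2.969292163848877) 3482
knob 172 [563.7 145.1  83. ] [546. 135.  73.] [597. 153.  91.]
idx 137 [556.9  -8.9 113.1] [544. -23. 102.] [599.  16. 122.]
hand 176 [655.9  -7.4 149.7] [642. -23. 145.] [671.   7. 154.]
```

View pics/scene0.png

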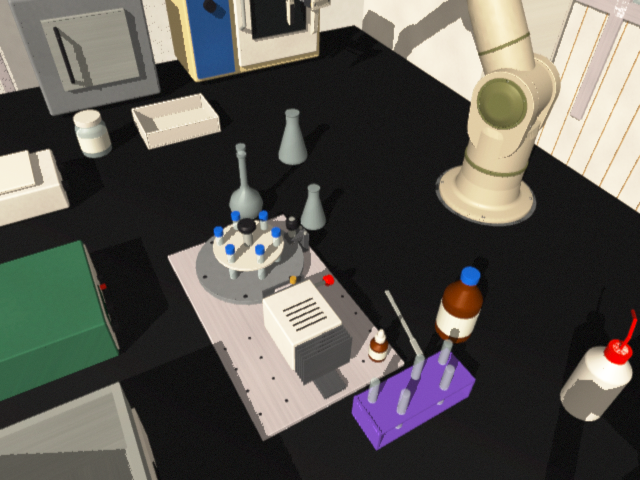

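View pics/sidecrop.png

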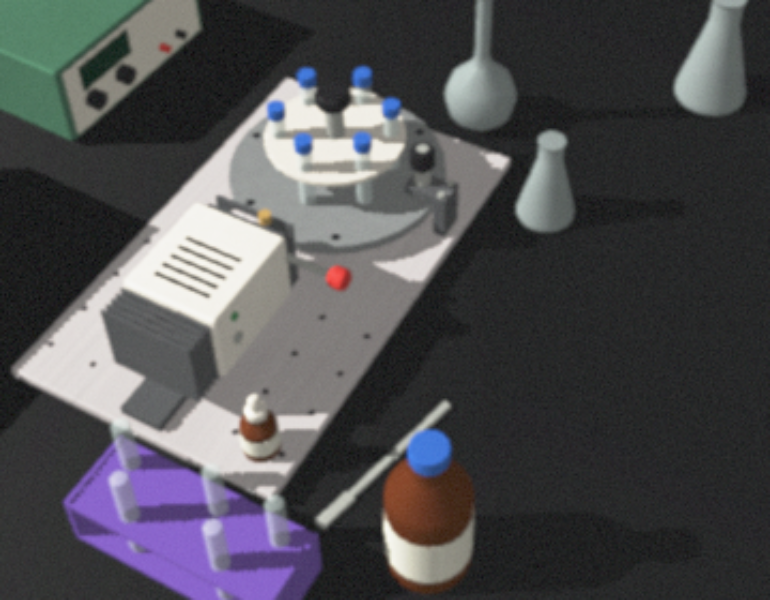

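Run:
```python
from h import *
for c in("scene","side"):
    im,d=get_image(c)
    for n in("lamp","flask_small","volumetric","flask_large","spatula"):
        for o in outline_of(n,c)[:1]:
            p=cloud(c,d,o["region"])
            if n=="lamp":
                v,u=np.nonzero(o["region"]); 
                q=p[(p[:,2]>116)&(p[:,2]<126)]; print(c,len(q),cv2.minAreaRect(q[:,:2].astype(np.float32)))
                # front face side
                q=p[(p[:,2]>60)&(p[:,2]<105)&(p[:,0]<640)];print("face",np.polyfit(q[:,1],q[:,0],1),len(q))
            else: print(c,n,round(o["conf"],2),np.round(np.median(p,0)),np.round(np.percentile(p,3,axis=0)),np.round(np.percentile(p,97,axis=0)))
    # plate edges: colour/height mask
    v,u=np.nonzero(d>0); p=toworld(c,np.c_[u,v],d[v,u])
    b=im[v,u].astype(int).sum(1)
    m=(p[:,2]>14)&(p[:,2]<26)&(p[:,0]>480)&(p[:,0]<820)&(p[:,1]>-130)&(p[:,1]<360)&(b>250)
    q=p[m]; xs=[]
    for y in range(-80,320,20):
        s=q[abs(q[:,1]-y)<8,0]
        if len(s)>20: xs.append((y,np.percentile(s,1.5),np.percentile(s,98.5)))
    xs=np.array(xs); print(np.polyfit(xs[:,0],xs[:,1],1),np.polyfit(xs[:,0],xs[:,2],1)); print(np.round(xs[::4]))
```

```text
scene 3768 ((651.5676879882812, 220.52175903320312), (100.02202606201172, 170.654541015625), 1.700653314590454)
face [3.53949541e-01 5.13322873e+02] 424
scene flask_small 0.76 [465. -92.  43.] [ 440. -114.    3.] [485. -77. 105.]
scene volumetric 0.61 [ 595. -191.   65.] [ 563. -212.   22.] [ 626. -165.  198.]
scene flask_large 0.92 [ 386. -362.   57.] [ 349. -391.    2.] [ 414. -341.  140.]
scene spatula 0.54 [445. 264.   4.] [426. 175.   1.] [459. 323.   7.]
[-4.34919860e-01  6.01985689e+02] [-3.99208861e-02  8.03449929e+02]
[[-80. 530. 807.]
 [  0. 515. 804.]
 [ 80. 516. 800.]
 [160. 513. 797.]
 [240. 509. 794.]]
side 2842 ((648.9518432617188, 221.758056640625), (102.86058044433594, 170.4011993408203), 2.5742077827453613)
face [1.65631805e-01 5.62359020e+02] 1213
side flask_small 0.69 [450. -91.  44.] [ 430. -110.    4.] [474. -75. 105.]
side volumetric 0.55 [ 583. -189.   62.] [ 553. -217.   16.] [ 615. -164.  197.]
side flask_large 0.64 [ 371. -360.   59.] [ 342. -385.    5.] [ 403. -339.  139.]
side spatula 0.67 [444. 278.   4.] [423. 175.  -1.] [456. 328.   7.]
[-3.53949936e-02  5.13439449e+02] [-4.35888799e-02  8.01166727e+02]
[[-80. 517. 805.]
 [  0. 513. 801.]
 [ 80. 511. 798.]
 [160. 509. 794.]
 [240. 505. 792.]]
```

```bash
python3 -m inch '[{"twist":[0,0,0],"linear":[0.3,-0.4,-1.2],"claw":70},{"twist":[0,0,0],"linear":[0.8,-1.0,-2.2],"claw":70},{"twist":[0,0,0],"linear":[1.6,-2.0,-2.7],"claw":70},{"twist":[0,0,0],"linear":[2.4,-3.0,-2.7],"claw":70},{"twist":[0,0,0],"linear":[3.2,-4.0,-2.7],"claw":70}]' 20
```

```text
time_s: 1.82
tool_pos: [244.3, -561.2, 262.9]
tcp_rot: [[0.969, 0.248, 0.001], [0.248, -0.969, -0.002], [0.001, 0.003, -1.0]]
wrist_force: [0.0, -0.1, -0.3]
grip_width: 70.6
finger_force: 0.0
```

```bash
python3 -m inch '[{"twist":[0,0,0],"linear":[0.8,-1.05,0],"claw":70},{"twist":[0,0,0],"linear":[1.6,-2.1,0],"claw":70},{"twist":[0,0,0],"linear":[2.4,-3.1,0],"claw":70},{"twist":[0,0,0],"linear":[3.3,-4.1,0],"claw":70},{"twist":[0,0,0],"linear":[4.1,-5.1,0],"claw":70}]'
```

```text
time_s: 2.23
tool_pos: [325.5, -381.4, 262.0]
tcp_rot: [[0.968, 0.249, 0.001], [0.249, -0.968, -0.001], [0.001, 0.001, -1.0]]
wrist_force: [0.7, -0.8, -0.1]
grip_width: 70.0
finger_force: 0.0
```

```bash
python3 -m inch '[{"twist":[0,0,0],"linear":[0.8,-1.0,0],"claw":70},{"twist":[0,0,0],"linear":[1.6,-2.0,0],"claw":70},{"twist":[0,0,0],"linear":[2.4,-3.0,0],"claw":70},{"twist":[0,0,0],"linear":[3.2,-4.0,0],"claw":70},{"twist":[0,0,0],"linear":[4.0,-5.0,0],"claw":70}]'
```

```text
time_s: 2.65
tool_pos: [404.0, -206.3, 262.0]
tcp_rot: [[0.969, 0.249, 0.001], [0.249, -0.969, -0.0], [0.001, 0.001, -1.0]]
wrist_force: [0.2, -0.6, -0.6]
grip_width: 70.0
finger_force: 0.0
```

```bash
python3 -m inch '[{"twist":[0,0,0],"linear":[0.8,-1.0,0],"claw":70},{"twist":[0,0,0],"linear":[1.6,-2.0,0],"claw":70},{"twist":[0,0,0],"linear":[2.4,-3.0,0],"claw":70},{"twist":[0,0,0],"linear":[3.2,-4.0,0],"claw":70},{"twist":[0,0,0],"linear":[4.0,-5.0,0],"claw":70}]'
```

```text
time_s: 3.07
tool_pos: [482.8, -31.1, 262.0]
tcp_rot: [[0.969, 0.249, 0.001], [0.249, -0.969, -0.0], [0.001, 0.0, -1.0]]
wrist_force: [1.1, 0.4, 0.9]
grip_width: 70.1
finger_force: 0.0
```

```bash
python3 -m inch '[{"twist":[0,0,0.4],"linear":[0.8,-1.0,0],"claw":60},{"twist":[0,0,1.0],"linear":[1.6,-2.0,0],"claw":60},{"twist":[0,0,1.6],"linear":[2.3,-3.0,0.2],"claw":60},{"twist":[0,0,2.03],"linear":[3.0,-4.0,0.5],"claw":60},{"twist":[0,0,2.03],"linear":[3.6,-4.7,1.3],"claw":60}]'
```

```text
time_s: 3.48
tool_pos: [553.9, 134.8, 224.8]
tcp_rot: [[0.999, 0.038, 0.005], [0.038, -0.999, 0.002], [0.005, -0.002, -1.0]]
wrist_force: [0.1, -0.4, 1.3]
grip_width: 60.2
finger_force: 0.0
```

Run:
```python
from h import *
P=camera_params("wrist"); print(manip.read_state()["tool_pos"])
im,d=get_image("wrist"); cv2.imwrite("pics/w1.png",im)
for n in("shutter_knob","index_knob","lamp"):
    for o in outline_of(n,"wrist")[:1]:
        v,u=np.nonzero(o["region"]&(d>0)); p=toworld("wrist",np.c_[u,v],d[v,u],P)
        print(n,o["conf"],o["centre"],len(p),np.round(np.median(p,0)),np.round(np.percentile(p,3,axis=0)),np.round(np.percentile(p,97,axis=0)))
# red pixels
hsv=cv2.cvtColor(im,cv2.COLOR_BGR2HSV); m=((hsv[...,0]<8)|(hsv[...,0]>172))&(hsv[...,1]>150)&(hsv[...,2]>80)&(d>0)
v,u=np.nonzero(m); p=toworld("wrist",np.c_[u,v],d[v,u],P); p=p[(p[:,2]>70)&(p[:,2]<95)]; print("red",len(p),np.round(p.mean(0)),np.round(np.percentile(p,2,axis=0),1),np.round(np.percentile(p,98,axis=0),1))
```

```text
[553.94848185 134.81839286 224.76079057]
shutter_knob 0.57 [311.3, 166.4] 1594 [597. 143.  85.] [550. 132.  78.] [668. 149. 115.]
index_knob 0.69 [493.9, 222.0] 923 [559. -12. 116.] [548. -25.  99.] [569.  -4. 118.]
lamp 0.75 [210.3, 95.0] 31170 [652. 217. 120.] [601. 139.  83.] [696. 300. 122.]
red 413 [557. 140.  88.] [548.  131.   83.1] [564.4 149.7  91. ]
```

View pics/w1.png

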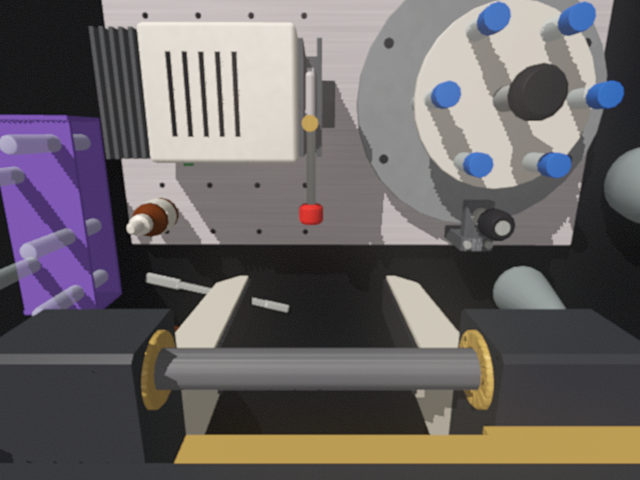

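```bash
python3 -m inch '[{"twist":[0,0,0],"linear":[0.07,-0.18,1.0],"claw":60},{"twist":[0,0,0],"linear":[0.07,-0.18,2.3],"claw":60},{"twist":[0,0,0],"linear":[0.07,-0.18,3.5],"claw":60},{"twist":[0,0,0],"linear":[0.07,-0.18,4.4],"claw":60},{"twist":[0,0,0],"linear":[0.07,-0.18,4.4],"claw":60}]'
```

```text
time_s: 4.1
tool_pos: [551.1, 133.2, 87.1]
tcp_rot: [[0.999, 0.037, -0.006], [0.037, -0.999, -0.003], [-0.006, 0.003, -1.0]]
wrist_force: [-1.0, -0.6, 0.4]
grip_width: 60.0
finger_force: 0.0
```

```bash
python3 -m inch '[{"twist":[0,0,0],"linear":[0.18,-0.23,0.3],"claw":60},{"twist":[0,0,0],"linear":[0.18,-0.23,0.85],"claw":60},{"twist":[0,0,0],"linear":[0.18,-0.23,0.85],"claw":60}]'
```

```text
time_s: 4.35
tool_pos: [559.7, 143.3, 65.2]
tcp_rot: [[0.999, 0.039, 0.001], [0.039, -0.999, 0.0], [0.001, -0.0, -1.0]]
wrist_force: [-0.5, -0.5, -0.5]
grip_width: 60.5
finger_force: 0.0
```

```bash
python3 -m inch '[{"twist":[0,0,0],"linear":[-0.1,0.08,0.1],"claw":60},{"twist":[0,0,0],"linear":[-0.1,0.08,0.1],"claw":30},{"twist":[0,0,0],"linear":[-0.1,0.08,0.1],"claw":10},{"twist":[0,0,0],"linear":[-0.1,0.08,0.1],"claw":10},{"twist":[0,0,0],"linear":[-0.1,0.08,0.1],"claw":10}]' 15
```

```text
time_s: 4.77
tool_pos: [556.4, 140.7, 62.9]
tcp_rot: [[0.999, 0.039, 0.001], [0.039, -0.999, 0.0], [0.001, -0.0, -1.0]]
wrist_force: [-1.3, -1.1, -0.1]
grip_width: 38.0
finger_force: 0.0
```

```bash
python3 -m inch '[{"twist":[0,0,0],"linear":[0,0,0.05],"claw":10},{"twist":[0,0,0],"linear":[0,0,0.05],"claw":10},{"twist":[0,0,0],"linear":[0,0,0.05],"claw":10},{"twist":[0,0,0],"linear":[0,0,0.05],"claw":10},{"twist":[0,0,0],"linear":[0,0,0.05],"claw":10}]' 15
```

```text
time_s: 5.18
tool_pos: [555.9, 140.7, 60.5]
tcp_rot: [[0.999, 0.039, -0.0], [0.039, -0.999, -0.0], [-0.0, 0.0, -1.0]]
wrist_force: [0.1, -0.2, -0.0]
grip_width: 10.7
finger_force: 0.0
```

Run:
```python
from h import *
a=[]
for c in("side","wrist"):
    im,d=get_image(c)
    a.append(cv2.resize(im[200:360,160:380] if c=="side" else im,(400,300)))
    P=camera_params(c)
    hsv=cv2.cvtColor(im,cv2.COLOR_BGR2HSV); m=((hsv[...,0]<8)|(hsv[...,0]>172))&(hsv[...,1]>150)&(hsv[...,2]>80)&(d>0)
    v,u=np.nonzero(m); p=toworld(c,np.c_[u,v],d[v,u],P); k=(p[:,2]>65)&(p[:,2]<95)&(p[:,1]<200); p=p[k]; print("red",len(p),np.round(p.mean(0)),np.round(np.percentile(p,2,axis=0),1),np.round(np.percentile(p,98,axis=0),1))
cv2.imwrite("pics/chk.png",np.hstack(a)); s=manip.read_state(); print(s["grip_width"],s["finger_force"],s["tool_pos"])
```

```text
red 53 [551. 149.  84.] [545.6 139.3  77.3] [561.3 154.1  92. ]
red 988 [558. 140.  88.] [548.3 132.1  79.6] [564.8 148.8  90.8]
10.480254617184167 0.0 [555.94582384 140.72628034  60.55050746]
```

View pics/chk.png

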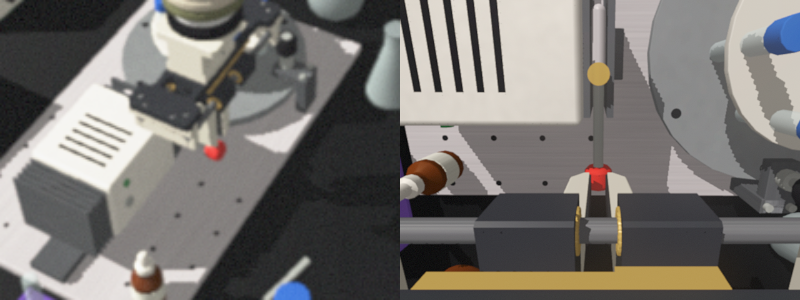

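Run:
```python
from h import *
a=[]
for c,(r0,r1,c0,c1) in(("side",(230,310,220,310)),("wrist",(240,360,240,375))):
    im,d=get_image(c); a.append(cv2.resize(im[r0:r1,c0:c1],(400,356),interpolation=cv2.INTER_CUBIC))
    P=camera_params(c)
    x=cv2.projectPoints(np.array([[555.9,140.7,60.5],[555.9,140.7,79.3],[556,140.5,91]]),np.array(P["rvec"],float),np.array(P["tvec"],float),np.array(P["camera_matrix"]),None)[0][:,0]
    print(c,np.round((x-[c0,r0])*[400/(c1-c0),356/(r1-r0)]))
cv2.imwrite("pics/chk2.png",np.hstack(a))
```

```text
side [[261. 244.]
 [259. 217.]
 [258. 199.]]
wrist [[225.  84.]
 [225. 122.]
 [226. 149.]]
```

View pics/chk2.png

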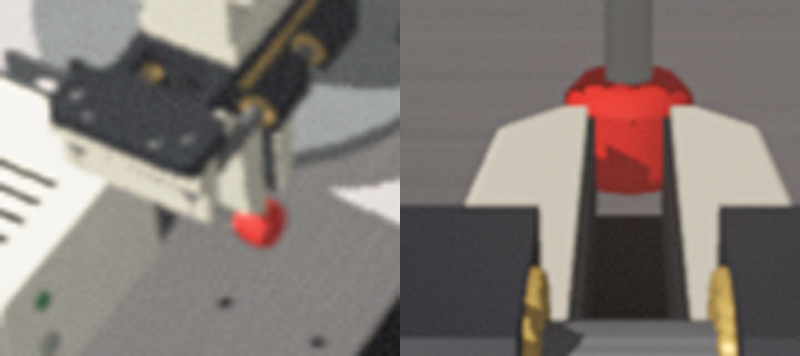

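Run:
```python
from h import *
for c in("side","scene","wrist"):
    P=camera_params(c); im,d=get_image(c)
    R=cv2.Rodrigues(np.array(P["rvec"],float))[0]; print(c,"campos",np.round(-R.T@np.ravel(P["tvec"])))
    v,u=np.nonzero(d>0); p=toworld(c,np.c_[u,v],d[v,u],P)
    hsv=cv2.cvtColor(im,cv2.COLOR_BGR2HSV)[v,u]
    k=(abs(p[:,0]-556)<25)&(abs(p[:,1]-141)<45)&(p[:,2]>25)&(hsv[:,1]<90)
    q=p[k]; 
    for z in range(30,140,10):
        s=q[(q[:,2]>=z)&(q[:,2]<z+10)]
        if len(s): print(z,len(s),np.round(s.min(0)[:2]),np.round(s.max(0)[:2]))
```

```text
side campos [ 95. 772. 969.]
70 7 [546. 133.] [569. 151.]
80 9 [547. 134.] [572. 147.]
90 3 [547. 134.] [553. 150.]
100 38 [545. 125.] [560. 162.]
110 61 [545. 122.] [563. 164.]
120 57 [545. 122.] [561. 164.]
130 38 [545. 124.] [557. 163.]
scene campos [907. 717. 827.]
70 8 [565. 142.] [580. 145.]
80 23 [566. 139.] [581. 146.]
90 8 [560. 131.] [567. 150.]
100 33 [552. 124.] [567. 160.]
110 60 [553. 122.] [567. 162.]
120 64 [551. 123.] [568. 164.]
130 57 [553. 122.] [568. 163.]
wrist campos [629. 143. 264.]
70 29 [559. 130.] [579. 151.]
80 509 [559. 130.] [581. 151.]
90 47 [564. 128.] [567. 153.]
100 511 [549. 121.] [567. 160.]
110 697 [550. 121.] [567. 161.]
120 926 [548. 120.] [567. 161.]
130 584 [551. 121.] [567. 161.]
```

```bash
cat > tip.py <<'E'
from h import *
s=manip.read_state(); X,Y,Z=s["tool_pos"]; print(np.round(s["tool_pos"],1),s["grip_width"],np.round(s["wrist_force"],1),s["finger_force"])
for c in("side","scene","wrist"):
    P=camera_params(c); im,d=get_image(c)
    v,u=np.nonzero(d>0); p=toworld(c,np.c_[u,v],d[v,u],P)
    hsv=cv2.cvtColor(im,cv2.COLOR_BGR2HSV)[v,u]
    k=(abs(p[:,0]-X)<25)&(abs(p[:,1]-Y)<70)&(p[:,2]>Z-25)&(hsv[:,1]<90)
    q=p[k]; print(c,[(z,int(((q[:,2]>=z)&(q[:,2]<z+5)).sum())) for z in range(30,140,5)])
    q=q[q[:,2]>105]; print(np.round(q.min(0)),np.round(q.max(0)))
E
python3 -m inch '[{"twist":[0,0,0],"linear":[0,0,0],"claw":50},{"twist":[0,0,0],"linear":[0,0,0],"claw":50},{"twist":[0,0,0],"linear":[0,0,0],"claw":50},{"twist":[0,0,0],"linear":[0,0,0],"claw":50}]' 15; python3 tip.py
```

```text
time_s: 5.87
tool_pos: [556.0, 140.7, 60.6]
tcp_rot: [[0.999, 0.039, -0.0], [0.039, -0.999, -0.0], [-0.0, 0.0, -1.0]]
wrist_force: [-0.2, -0.1, -1.0]
grip_width: 32.2
finger_force: 0.0
[556.  140.7  60.6] 32.18953983578029 [-0.2 -0.1 -1. ] 0.0
side [(30, 0), (35, 0), (40, 1), (45, 0), (50, 0), (55, 0), (60, 0), (65, 1), (70, 1), (75, 3), (80, 2), (85, 0), (90, 0), (95, 7), (100, 20), (105, 23), (110, 25), (115, 23), (120, 26), (125, 20), (130, 16), (135, 20)]
[531.  71. 105.] [581. 210. 583.]
scene [(30, 0), (35, 0), (40, 0), (45, 0), (50, 0), (55, 0), (60, 0), (65, 0), (70, 1), (75, 4), (80, 26), (85, 0), (90, 0), (95, 7), (100, 19), (105, 27), (110, 35), (115, 27), (120, 21), (125, 24), (130, 20), (135, 16)]
[531.  71. 105.] [581. 210. 590.]
wrist [(30, 0), (35, 0), (40, 0), (45, 0), (50, 0), (55, 0), (60, 0), (65, 0), (70, 3), (75, 22), (80, 502), (85, 0), (90, 0), (95, 90), (100, 298), (105, 376), (110, 433), (115, 477), (120, 533), (125, 590), (130, 660), (135, 667)]
[546.  91. 105.] [581. 203. 219.]
```

```bash
python3 -m inch '[{"twist":[0,0,0],"linear":[0,0,0],"claw":50},{"twist":[0,0,0],"linear":[0,0,0.1],"claw":50},{"twist":[0,0,0],"linear":[0,0,0.5],"claw":50},{"twist":[0,0,0],"linear":[0,0,0.9],"claw":50},{"twist":[0,0,0],"linear":[0,0,1.15],"claw":50}]' 15; python3 tip.py
```

```text
time_s: 6.43
tool_pos: [555.6, 140.6, 25.1]
tcp_rot: [[0.999, 0.039, -0.001], [0.039, -0.999, -0.0], [-0.001, 0.0, -1.0]]
wrist_force: [-0.8, 1.0, -0.5]
grip_width: 50.2
finger_force: 0.0
[555.6 140.6  25.1] 50.15785205839497 [-0.8  1.  -0.5] 0.0
side [(30, 0), (35, 0), (40, 0), (45, 0), (50, 0), (55, 1), (60, 8), (65, 20), (70, 27), (75, 29), (80, 24), (85, 21), (90, 17), (95, 15), (100, 22), (105, 21), (110, 11), (115, 9), (120, 8), (125, 3), (130, 10), (135, 5)]
[531.  71. 105.] [581. 211. 570.]
scene [(30, 0), (35, 0), (40, 0), (45, 0), (50, 0), (55, 0), (60, 11), (65, 17), (70, 33), (75, 36), (80, 48), (85, 23), (90, 18), (95, 16), (100, 22), (105, 15), (110, 19), (115, 11), (120, 6), (125, 5), (130, 7), (135, 5)]
[531.  71. 105.] [581. 210. 585.]
wrist [(30, 0), (35, 0), (40, 0), (45, 0), (50, 0), (55, 0), (60, 147), (65, 322), (70, 422), (75, 511), (80, 1225), (85, 576), (90, 642), (95, 693), (100, 768), (105, 781), (110, 758), (115, 713), (120, 435), (125, 177), (130, 313), (135, 459)]
[545.  87. 105.] [581. 203. 183.]
```

```bash
python3 -m inch '[{"twist":[0,0,0],"linear":[0,0,0],"claw":10},{"twist":[0,0,0],"linear":[0,0,0],"claw":10},{"twist":[0,0,0],"linear":[0,0,0],"claw":10},{"twist":[0,0,0],"linear":[0,0,0],"claw":10},{"twist":[0,0,0],"linear":[0,0,0],"claw":10}]' 20
```

```text
time_s: 7.0
tool_pos: [556.1, 140.7, 26.4]
tcp_rot: [[0.999, 0.039, 0.001], [0.039, -0.999, 0.0], [0.001, -0.0, -1.0]]
wrist_force: [1.1, 2.2, 0.3]
grip_width: 21.5
finger_force: 14.1
```

```bash
python3 -m inch '[{"twist":[0,0,0],"linear":[0,0,0],"claw":10},{"twist":[0,0,0],"linear":[0,0,0],"claw":10},{"twist":[0,0,0],"linear":[0,0,0],"claw":10}]' 20
```

```text
time_s: 7.25
tool_pos: [556.1, 140.8, 26.3]
tcp_rot: [[0.999, 0.039, 0.0], [0.039, -0.999, 0.0], [0.0, -0.0, -1.0]]
wrist_force: [-0.5, 0.6, 4.4]
grip_width: 20.9
finger_force: 20.0
```

```bash
python3 -m inch '[{"twist":[0,0,0],"linear":[-0.2,0,0],"claw":10},{"twist":[0,0,0],"linear":[-0.5,0,0],"claw":10},{"twist":[0,0,0],"linear":[-0.9,0,0],"claw":10},{"twist":[0,0,0],"linear":[-1.2,0,0],"claw":10},{"twist":[0,0,0],"linear":[-1.36,0,0],"claw":10}]' 25
```

```text
time_s: 7.67
tool_pos: [515.9, 139.6, 26.5]
tcp_rot: [[0.999, 0.04, 0.003], [0.04, -0.999, 0.001], [0.003, -0.001, -1.0]]
wrist_force: [19.7, -3.3, -7.9]
grip_width: 20.9
finger_force: 25.0
```

```bash
python3 -m inch '[{"twist":[0,0,0],"linear":[0,0,0],"claw":10},{"twist":[0,0,0],"linear":[0,0,0],"claw":10}]' 25
```

```text
time_s: 7.83
tool_pos: [516.1, 139.4, 26.4]
tcp_rot: [[0.999, 0.039, 0.002], [0.039, -0.999, 0.001], [0.002, -0.001, -1.0]]
wrist_force: [4.3, 0.2, 1.0]
grip_width: 20.7
finger_force: 25.0
```

```bash
cat > red.py <<'E'
from h import *
for c in("wrist","scene"):
    P=camera_params(c); im,d=get_image(c)
    hsv=cv2.cvtColor(im,cv2.COLOR_BGR2HSV); m=((hsv[...,0]<8)|(hsv[...,0]>172))&(hsv[...,1]>150)&(hsv[...,2]>80)&(d>0)
    v,u=np.nonzero(m); p=toworld(c,np.c_[u,v],d[v,u],P); p=p[(p[:,2]>70)&(p[:,2]<95)&(abs(p[:,1]-140)<25)]; print(c,len(p),np.round(np.percentile(p,2,axis=0),1),np.round(np.percentile(p,98,axis=0),1))
s=manip.read_state(); print(s["time_s"],s["tool_pos"],s["wrist_force"])
E
python3 red.py
```

```text
wrist 2220 [508.  129.5  77.2] [524.8 148.7  90.4]
scene 37 [515.7 128.3  73.9] [525.6 148.1  91.8]
7.9333 [516.08646912 139.40745256  26.31953152] [ 4.87677626 -0.07994645  2.05638811]
```

```bash
python3 -m inch '[{"twist":[0,0,0],"linear":[0,0,0],"claw":10},{"twist":[0,0,0],"linear":[0,0,0],"claw":10},{"twist":[0,0,0],"linear":[0,0,0],"claw":10},{"twist":[0,0,0],"linear":[0,0,0],"claw":10},{"twist":[0,0,0],"linear":[0,0,0],"claw":10}]'
```

```text
time_s: 8.35
tool_pos: [516.1, 139.4, 26.3]
tcp_rot: [[0.999, 0.039, 0.001], [0.039, -0.999, 0.001], [0.001, -0.001, -1.0]]
wrist_force: [5.1, -0.4, 1.8]
grip_width: 20.6
finger_force: 25.0
```

```bash
python3 -m inch '[{"twist":[0,0,0],"linear":[0,0,0],"claw":10},{"twist":[0,0,0],"linear":[0,0,0],"claw":10},{"twist":[0,0,0],"linear":[0,0,0],"claw":10},{"twist":[0,0,0],"linear":[0,0,0],"claw":10},{"twist":[0,0,0],"linear":[0,0,0],"claw":10}]'
```

```text
time_s: 8.77
tool_pos: [516.1, 139.4, 26.3]
tcp_rot: [[0.999, 0.039, 0.001], [0.039, -0.999, 0.001], [0.001, -0.001, -1.0]]
wrist_force: [4.2, 0.6, 1.4]
grip_width: 21.0
finger_force: 25.0
```

```bash
python3 -m inch '[{"twist":[0,0,0],"linear":[0,0,0],"claw":10},{"twist":[0,0,0],"linear":[0,0,0],"claw":10},{"twist":[0,0,0],"linear":[0,0,0],"claw":10},{"twist":[0,0,0],"linear":[0,0,0],"claw":10},{"twist":[0,0,0],"linear":[0,0,0],"claw":10}]'
```

```text
time_s: 9.18
tool_pos: [516.0, 139.4, 26.3]
tcp_rot: [[0.999, 0.039, 0.001], [0.039, -0.999, 0.001], [0.001, -0.001, -1.0]]
wrist_force: [5.0, 0.6, 2.0]
grip_width: 21.0
finger_force: 25.0
```

```bash
python3 -m inch '[{"twist":[0,0,0],"linear":[0,0,0],"claw":10},{"twist":[0,0,0],"linear":[0,0,0],"claw":10},{"twist":[0,0,0],"linear":[0,0,0],"claw":10},{"twist":[0,0,0],"linear":[0,0,0],"claw":10},{"twist":[0,0,0],"linear":[0,0,0],"claw":10}]'
```

```text
time_s: 9.6
tool_pos: [516.1, 139.4, 26.3]
tcp_rot: [[0.999, 0.039, 0.001], [0.039, -0.999, 0.001], [0.002, -0.001, -1.0]]
wrist_force: [5.0, -0.0, 2.6]
grip_width: 21.2
finger_force: 25.0
```

```bash
python3 -m inch '[{"twist":[0,0,0],"linear":[0,0,0],"claw":10},{"twist":[0,0,0],"linear":[0,0,0],"claw":10},{"twist":[0,0,0],"linear":[0,0,0],"claw":10},{"twist":[0,0,0],"linear":[0,0,0],"claw":10},{"twist":[0,0,0],"linear":[0,0,0],"claw":10}]'
```

```text
time_s: 10.02
tool_pos: [516.1, 139.4, 26.3]
tcp_rot: [[0.999, 0.039, 0.001], [0.039, -0.999, 0.001], [0.001, -0.001, -1.0]]
wrist_force: [4.5, 0.3, 1.8]
grip_width: 20.7
finger_force: 25.0
```

```bash
python3 -m inch '[{"twist":[0,0,0],"linear":[0,0,0],"claw":10},{"twist":[0,0,0],"linear":[0.3,0,0],"claw":10},{"twist":[0,0,0],"linear":[0.7,0,0],"claw":10},{"twist":[0,0,0],"linear":[1.1,0,0],"claw":10},{"twist":[0,0,0],"linear":[1.42,0,0],"claw":10}]' 25
```

```text
time_s: 10.43
tool_pos: [556.2, 140.7, 26.2]
tcp_rot: [[0.999, 0.04, -0.004], [0.04, -0.999, -0.001], [-0.004, 0.001, -1.0]]
wrist_force: [-17.7, 2.5, 21.4]
grip_width: 21.0
finger_force: 25.0
```

```bash
python3 -m inch '[{"twist":[0,0,0],"linear":[0,0,0],"claw":10},{"twist":[0,0,0],"linear":[0,0,0],"claw":10},{"twist":[0,0,0],"linear":[0,0,0],"claw":10}]' 25; python3 red.py
```

```text
time_s: 10.68
tool_pos: [556.8, 140.8, 26.0]
tcp_rot: [[0.999, 0.04, -0.002], [0.04, -0.999, -0.0], [-0.002, 0.0, -1.0]]
wrist_force: [-0.5, 1.4, 3.4]
grip_width: 20.8
finger_force: 25.0
wrist 2177 [548.2 130.9  79. ] [564.7 150.1  90.5]
scene 30 [558.3 129.1  78.2] [565.5 147.3  91.6]
10.7833 [556.86615408 140.79212933  25.94404195] [-1.38996361  1.56289996  3.43190495]
```

```bash
python3 -m inch '[{"twist":[0,0,0],"linear":[0,0,0],"claw":55},{"twist":[0,0,0],"linear":[0,0,0],"claw":55},{"twist":[0,0,0],"linear":[0,0,0],"claw":55},{"twist":[0,0,0],"linear":[0,0,0],"claw":55},{"twist":[0,0,0],"linear":[0,0,0],"claw":55}]'
```

```text
time_s: 11.2
tool_pos: [557.6, 140.5, 25.9]
tcp_rot: [[0.999, 0.039, -0.0], [0.039, -0.999, -0.0], [-0.0, 0.0, -1.0]]
wrist_force: [-0.4, -0.6, 0.3]
grip_width: 49.5
finger_force: 0.0
```

```bash
python3 -m inch '[{"twist":[0,0,0],"linear":[0,0,-0.4],"claw":60},{"twist":[0,0,0],"linear":[0,0,-1.2],"claw":60},{"twist":[0,0,0],"linear":[0,0,-2.2],"claw":60},{"twist":[0,0,0],"linear":[0,0,-3.2],"claw":60},{"twist":[0,0,0],"linear":[0,0.3,-4.0],"claw":60}]'
```

```text
time_s: 11.62
tool_pos: [558.2, 133.6, 148.1]
tcp_rot: [[0.999, 0.041, 0.001], [0.041, -0.999, 0.001], [0.001, -0.001, -1.0]]
wrist_force: [1.1, -0.2, 0.7]
grip_width: 60.0
finger_force: 0.0
```

```bash
python3 red.py; python3 -m inch '[{"twist":[0,0,0],"linear":[0,0.8,0],"claw":60},{"twist":[0,0,0],"linear":[0,1.8,0],"claw":60},{"twist":[0,0,0],"linear":[0,2.8,0],"claw":60},{"twist":[0,0,0],"linear":[0,3.6,0],"claw":60},{"twist":[0,0,0],"linear":[0.1,4.0,0],"claw":60}]'
```

```text
wrist 695 [547.9 130.3  80.6] [564.5 150.   90.5]
scene 96 [548.4 134.6  75.7] [565.1 152.3  91.3]
11.7167 [560.1796548  131.08772073 149.78341206] [ 0.85161162  0.10032543 -1.20015081]
time_s: 12.13
tool_pos: [564.8, 8.2, 145.2]
tcp_rot: [[0.999, 0.036, -0.002], [0.036, -0.999, -0.002], [-0.002, 0.002, -1.0]]
wrist_force: [-0.1, -0.5, 0.5]
grip_width: 60.0
finger_force: 0.0
```

Run:
```python
from h import *
for c in("wrist","scene","side"):
    P=camera_params(c); im,d=get_image(c)
    if c=="wrist": cv2.imwrite("pics/w2.png",im)
    for o in outline_of("index_knob",c)[:1]:
        v,u=np.nonzero(o["region"]&(d>0)); p=toworld(c,np.c_[u,v],d[v,u],P)
        t=p[(p[:,2]>113)&(p[:,2]<123)]
        print(c,o["conf"],np.round(o["centre"]),len(p),np.round(np.percentile(p,3,axis=0)),np.round(np.percentile(p,97,axis=0)),"top",len(t),np.round(t.mean(0),1) if len(t) else "", np.round(np.percentile(t,[2,98],axis=0),1) if len(t) else "")
s=manip.read_state(); print(s["time_s"],s["tool_pos"])
```

```text
wrist 0.95 [352. 259.] 1352 [548. -27. 101.] [570.  -6. 118.] top 1067 [558.6 -16.7 116.5] [[547.4 -27.5 113.4]
 [568.5  -6.2 118.4]]
scene 0.72 [292. 224.] 135 [551. -23.  94.] [570.  -3. 120.] top 65 [560.2 -12.9 116.7] [[550.9 -24.2 113.8]
 [569.   -3.1 119.9]]
side 0.7 [456. 183.] 1279 [ 341. -383.    5.] [ 405. -340.  139.] top 47 [ 373.2 -366.3  118.2] [[ 359.6 -376.9  114. ]
 [ 389.7 -359.1  122.9]]
12.4333 [565.72674502  14.01652946 145.89960326]
```

View pics/w2.png

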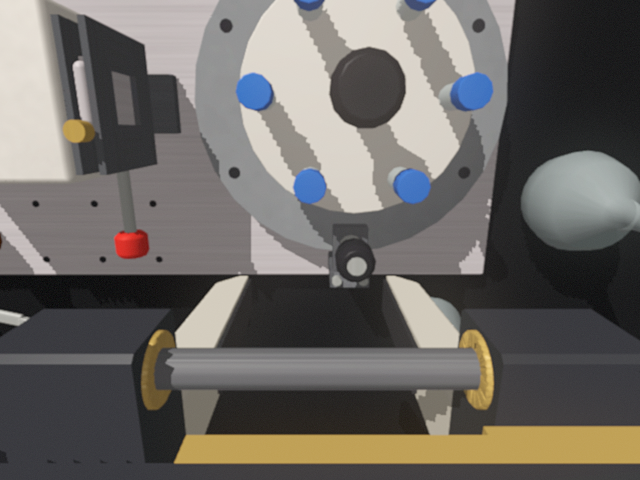

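```bash
python3 -m inch '[{"twist":[0,0,0],"linear":[-0.27,0.5,0],"claw":60},{"twist":[0,0,0],"linear":[-0.27,0.94,0],"claw":60},{"twist":[0,0,0],"linear":[-0.27,0.94,0.4],"claw":60},{"twist":[0,0,0],"linear":[-0.27,0.94,0.8],"claw":60},{"twist":[0,0,0],"linear":[-0.27,0.94,0.8],"claw":60}]'
```

```text
time_s: 12.85
tool_pos: [557.9, -16.5, 120.5]
tcp_rot: [[0.999, 0.04, -0.002], [0.04, -0.999, -0.0], [-0.002, -0.0, -1.0]]
wrist_force: [-0.5, -0.0, 0.1]
grip_width: 60.0
finger_force: 0.0
```

```bash
python3 -m inch '[{"twist":[0,0,0],"linear":[0,0,0],"claw":60},{"twist":[0,0,0],"linear":[0,0,0],"claw":60}]'; python3 tip.py
python3 - <<'E'
from h import *
P=camera_params("wrist"); im,d=get_image("wrist")
for o in outline_of("index_knob","wrist")[:1]:
    v,u=np.nonzero(o["region"]&(d>0)); p=toworld("wrist",np.c_[u,v],d[v,u],P); t=p[(p[:,2]>113)&(p[:,2]<123)]
    print(o["conf"],o["centre"],len(t),np.round(t.mean(0),1),np.round(np.percentile(t,[2,98],axis=0),1))
E
```

```text
time_s: 13.02
tool_pos: [559.1, -16.0, 122.5]
tcp_rot: [[0.999, 0.04, 0.0], [0.04, -0.999, 0.0], [0.0, -0.0, -1.0]]
wrist_force: [-0.6, -0.4, 1.3]
grip_width: 60.0
finger_force: 0.0
[559.1 -16.  122.5] 59.969290111344066 [-0.6 -0.4  1.3] 0.0
side [(30, 0), (35, 0), (40, 0), (45, 0), (50, 0), (55, 0), (60, 0), (65, 0), (70, 0), (75, 0), (80, 0), (85, 0), (90, 0), (95, 3), (100, 23), (105, 17), (110, 39), (115, 55), (120, 0), (125, 0), (130, 0), (135, 0)]
[534. -86. 105.] [584.  54. 591.]
scene [(30, 0), (35, 0), (40, 0), (45, 0), (50, 0), (55, 0), (60, 0), (65, 0), (70, 0), (75, 0), (80, 0), (85, 0), (90, 0), (95, 10), (100, 24), (105, 21), (110, 34), (115, 53), (120, 2), (125, 0), (130, 0), (135, 0)]
[534. -86. 106.] [584.  54. 570.]
wrist [(30, 0), (35, 0), (40, 0), (45, 0), (50, 0), (55, 0), (60, 0), (65, 0), (70, 0), (75, 0), (80, 0), (85, 0), (90, 0), (95, 40), (100, 96), (105, 92), (110, 352), (115, 1102), (120, 0), (125, 0), (130, 0), (135, 0)]
[545. -74. 105.] [584.  42. 281.]
0.6 [316.4, 260.4] 1320 [558.7 -17.1 116.5] [[547.7 -28.2 113.2]
 [568.6  -6.2 118.4]]
```

```bash
python3 -m inch '[{"twist":[0,0,0],"linear":[0,0,0.6],"claw":60},{"twist":[0,0,0],"linear":[0,0,1.2],"claw":60},{"twist":[0,0,0],"linear":[0,0,1.8],"claw":60},{"twist":[0,0,0],"linear":[0,0,2.3],"claw":60},{"twist":[0,0,0],"linear":[0,0,2.4],"claw":50}]' 20
```

```text
time_s: 13.68
tool_pos: [557.7, -16.5, 48.3]
tcp_rot: [[0.999, 0.039, -0.003], [0.039, -0.999, -0.0], [-0.003, -0.0, -1.0]]
wrist_force: [-0.8, -0.5, 0.0]
grip_width: 56.6
finger_force: 0.0
```

```bash
python3 -m inch '[{"twist":[0,0,0],"linear":[0,0,0],"claw":12},{"twist":[0,0,0],"linear":[0,0,0],"claw":12},{"twist":[0,0,0],"linear":[0,0,0],"claw":12},{"twist":[0,0,0],"linear":[0,0,0],"claw":12},{"twist":[0,0,0],"linear":[0,0,0],"claw":12}]' 20
```

```text
time_s: 14.1
tool_pos: [559.3, -16.8, 50.9]
tcp_rot: [[0.999, 0.039, 0.001], [0.039, -0.999, -0.0], [0.001, 0.0, -1.0]]
wrist_force: [0.7, -1.7, 3.7]
grip_width: 24.9
finger_force: 20.1
```

```bash
python3 -m inch '[{"twist":[0,0,0],"linear":[0,0,0],"claw":12},{"twist":[0,0,0],"linear":[0,0,0],"claw":12},{"twist":[0,0,0],"linear":[0,0,0],"claw":12}]' 45; python3 tip.py
```

```text
time_s: 14.35
tool_pos: [559.3, -16.8, 50.9]
tcp_rot: [[0.999, 0.039, 0.001], [0.039, -0.999, -0.0], [0.001, 0.0, -1.0]]
wrist_force: [-0.1, -1.4, 6.6]
grip_width: 24.9
finger_force: 45.0
[559.3 -16.8  50.9] 24.943616830430564 [-0.1 -1.4  6.6] 45.001925207907334
side [(30, 10), (35, 36), (40, 145), (45, 304), (50, 6), (55, 5), (60, 15), (65, 49), (70, 70), (75, 14), (80, 12), (85, 3), (90, 6), (95, 27), (100, 29), (105, 29), (110, 44), (115, 46), (120, 10), (125, 5), (130, 5), (135, 6)]
[534. -87. 105.] [584.  53. 569.]
scene [(30, 9), (35, 13), (40, 69), (45, 336), (50, 8), (55, 6), (60, 29), (65, 50), (70, 74), (75, 10), (80, 3), (85, 2), (90, 9), (95, 27), (100, 28), (105, 33), (110, 38), (115, 42), (120, 19), (125, 9), (130, 6), (135, 4)]
[534. -86. 105.] [584.  53. 557.]
wrist [(30, 0), (35, 0), (40, 359), (45, 7986), (50, 0), (55, 16), (60, 145), (65, 182), (70, 1124), (75, 122), (80, 88), (85, 50), (90, 233), (95, 468), (100, 602), (105, 676), (110, 1200), (115, 2585), (120, 512), (125, 453), (130, 439), (135, 446)]
[548. -67. 105.] [584.  45. 209.]
```

```bash
python3 -m inch '[{"twist":[0,0,0],"linear":[0,0,-0.1],"claw":12},{"twist":[0,0,0],"linear":[0,0,-0.2],"claw":12},{"twist":[0,0,0],"linear":[0,0,-0.3],"claw":12},{"twist":[0,0,0],"linear":[0,0,-0.4],"claw":12},{"twist":[0,0,0],"linear":[0,0,-0.5],"claw":12}]' 55
```

```text
time_s: 14.92
tool_pos: [559.2, -16.8, 64.9]
tcp_rot: [[0.999, 0.039, 0.0], [0.039, -0.999, 0.0], [0.0, -0.0, -1.0]]
wrist_force: [6.5, -1.4, -16.0]
grip_width: 24.7
finger_force: 55.0
```

```bash
python3 -m inch '[{"twist":[0,0,0],"linear":[0,0,0],"claw":12},{"twist":[0,0,0],"linear":[0,0,0],"claw":12},{"twist":[0,0,0],"linear":[0,0,0],"claw":12}]' 55
```

```text
time_s: 15.17
tool_pos: [559.2, -16.8, 64.7]
tcp_rot: [[0.999, 0.039, 0.0], [0.039, -0.999, 0.0], [0.0, -0.0, -1.0]]
wrist_force: [5.3, -1.8, -15.4]
grip_width: 24.3
finger_force: 55.0
```

```bash
python3 -m inch '[{"twist":[0,0,0],"linear":[0,0,-0.04],"claw":12},{"twist":[0,0,0],"linear":[0,0,-0.06],"claw":12},{"twist":[0,0,0],"linear":[0,0,-0.06],"claw":12},{"twist":[0,0,0],"linear":[0,0,-0.06],"claw":12},{"twist":[0,0,0],"linear":[0,0,-0.06],"claw":12}]' 55
python3 - <<'E'
from h import *
for c in("scene","wrist"):
    P=camera_params(c); im,d=get_image(c)
    cv2.imwrite(f"pics/fin_{c}.png",im)
    v,u=np.nonzero(d>0); p=toworld(c,np.c_[u,v],d[v,u],P); b=im[v,u].max(1)
    k=(abs(p[:,0]-558)<16)&(abs(p[:,1]+16)<14)&(p[:,2]>95)&(p[:,2]<145)&(b<90); print(c,k.sum(),np.percentile(p[k,2],[2,50,90,98]).round(1))
    for o in outline_of("carousel",c)[:1]: print(o["conf"],o["centre"])
s=manip.read_state(); print(s["tool_pos"],s["wrist_force"],s["grip_width"])
E
python3 red.py
```

```text
time_s: 15.58
tool_pos: [559.1, -16.7, 65.2]
tcp_rot: [[0.999, 0.039, -0.001], [0.039, -0.999, 0.001], [-0.001, -0.001, -1.0]]
wrist_force: [9.4, -1.5, -30.6]
grip_width: 24.2
finger_force: 55.0
scene 59 [106.3 127.1 134.8 139.1]
0.86 [245.9, 259.6]
wrist 3389 [110.7 129.2 132.2 142.4]
0.75 [315.7, 114.5]
[559.08699598 -16.7675883   65.2090673 ] [ 10.18198852  -1.20664079 -31.08155978] 24.61886203192598
wrist 1301 [547.9 129.2  74.9] [564.7 138.7  89.8]
scene 94 [548.3 134.2  77.7] [565.4 152.7  91.2]
15.8833 [559.05758717 -16.73498996  65.18716666] [ 10.3179828   -1.13215107 -30.73378585]
```

View pics/fin_wrist.png

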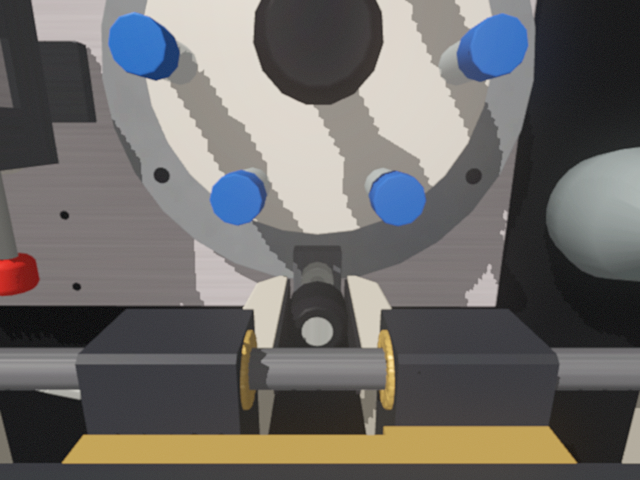

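```bash
python3 -m inch '[{"twist":[0,0,0],"linear":[0,0,0.02],"claw":12},{"twist":[0,0,0],"linear":[0,0,0.02],"claw":12},{"twist":[0,0,0],"linear":[0,0,0.02],"claw":12}]' 58; python3 -c "
from rig import job_done; print(job_done())"
```

```text
time_s: 16.13
tool_pos: [559.1, -16.7, 65.1]
tcp_rot: [[0.999, 0.039, -0.0], [0.039, -0.999, 0.0], [-0.0, -0.0, -1.0]]
wrist_force: [8.0, -1.6, -24.0]
grip_width: 24.9
finger_force: 58.0
the job is handed in; nothing more can be done
None
```

I opened the shutter fully for about three seconds and pushed it fully home. I then pulled the index plunger up to its stop and handed the job in at about 16 s, still holding it.

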